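Sort the seasonings and the breakfast things

TASK

Sort what is standing about on the front of the worktop: put the two glass spice jars away in the wooden caddy, one upright in each of its two bays, and stand the honey jar and the salt shaker side by side in the low serving tray, flat on its floor and not on the rim. Leave the small brown jar and the candle where they are, and let go of everything at the end.

Things in the scene. Friction and masses are not known exactly. Their poses are not given: they have to be found in the camera images.
- spice_0: Spice jar, loose: clear glass with a small paper label and a black cap, 43 mm diameter, 92 mm tall; the cap is its top 20 mm, 41 mm diameter. About 0.13 kg. Stands upright at the start. Origin: centre of its underside; z up. The two spice jars are of one kind and either may go in either bay.
- spice_2: Spice jar, loose: clear glass with a small paper label and a black cap, 43 mm diameter, 92 mm tall; the cap is its top 20 mm, 41 mm diameter. About 0.13 kg. Stands upright at the start. Origin: centre of its underside; z up. The two spice jars are of one kind and either may go in either bay.
- honey_jar: Honey jar, loose: wide clear jar with honey inside and a flat dark lid; 65 mm diameter, 86 mm tall, the lid is its top 11 mm. About 0.33 kg. Stands upright at the start. Origin: centre of its underside; z up.
- salt_shaker: Salt shaker, loose: slim grey and glass body with a domed, pierced metal top, no black cap; 44 mm diameter up to 66 mm high, then the top of about 34 mm diameter, 90 mm tall in all. About 0.1 kg. Stands upright at the start (it may lean 2 degrees). Origin: centre of its underside; z up.
- caddy: Spice caddy, fixed: open wooden box, brass plate on one long side, 76 mm (its x) by 146 mm (its y) outside, walls 6 mm thick and 35 mm high, inner floor 6 mm above the worktop. A wall across the middle parts it into two square bays, 64 mm inside, whose centres lie at +35 and -35 mm along its y. Its y lies roughly along the world x. Origin: centre of its underside; z up.
- serving_tray: Serving tray, fixed: low undivided wooden tray with a brass loop at each short end, 94 mm (its x) by 170 mm (its y) outside, 86 by 162 mm inside, rim 4 mm thick and 14 mm high, inner floor 4 mm above the worktop; the loops reach 94 mm from its centre. Its y lies roughly along the world x. Origin: centre of its underside; z up.
- amber_jar: Bystander, loose, to be left alone: small brown jar with a black lid, 42 mm diameter, 72 mm tall. Origin: centre of its underside.
- candle_1: Bystander, loose, to be left alone: squat cream candle, 60 mm diameter, 52 mm tall with its wick. Origin: centre of its underside. (Mind the room: wall cabinets hang over the worktop from x = 0.62 m on, about 0.43 m above it, and a wall stands on the left at y = 0.48 m.)
Not all that is in view belongs to the job. Leave any yellow look-alike of the spice_0 alone.

How it is judged:
At the end, for the whole second after the job is handed in: One spice jar on the floor of each bay, within 14 mm of its centre each way; honey jar and salt shaker standing on the tray's floor inside its rim (heights within 4 mm); all four upright within 0.1 rad, at rest and released; brown jar and candle within 25 mm of where they started ((((x of spice_0 in the frame of caddy between -0.014 and 0.014 m and y of spice_0 in the frame of caddy between 0.021 and 0.049 m and z of spice_0 in the frame of caddy between 0.002 and 0.01 m) and (x of spice_2 in the frame of caddy between -0.014 and 0.014 m and y of spice_2 in the frame of caddy between -0.049 and -0.021 m and z of spice_2 in the frame of caddy between 0.002 and 0.01 m)) or ((x of spice_0 in the frame of caddy between -0.014 and 0.014 m and y of spice_0 in the frame of caddy between -0.049 and -0.021 m and z of spice_0 in the frame of caddy between 0.002 and 0.01 m) and (x of spice_2 in the frame of caddy between -0.014 and 0.014 m and y of spice_2 in the frame of caddy between 0.021 and 0.049 m and z of spice_2 in the frame of caddy between 0.002 and 0.01 m))) and x of honey_jar in the frame of serving_tray between -0.014 and 0.014 m and y of honey_jar in the frame of serving_tray between -0.053 and 0.053 m and z of honey_jar in the frame of serving_tray between 0 and 0.008 m and x of salt_shaker in the frame of serving_tray between -0.025 and 0.025 m and y of salt_shaker in the frame of serving_tray between -0.063 and 0.063 m and z of salt_shaker in the frame of serving_tray between 0 and 0.008 m and angle between each of spice_0, spice_2, honey_jar, salt_shaker's own z axis and vertical below 0.1 rad and linear speed of each of spice_0, spice_2, honey_jar, salt_shaker below 0.02 m/s and distance of each of amber_jar, candle_1 from where it was at the start of the episode below 0.025 m); the robot touches nothing.
It fails at once if the small brown jar is knocked or carried from its place (more than 25 mm) (distance of amber_jar from where it was at the start of the episode above 0.025 m).
It fails at once if the candle is knocked or carried from its place (more than 25 mm) (distance of candle_1 from where it was at the start of the episode above 0.025 m).
It also fails if it takes over 120 s, if anything falls off the work surface, if the arm or the gripper's body presses on something with over 40 N, if the wrist force passes 120 N, or if a joint passes its speed limit or range.

ROBOT

A 6-joint arm with a two-finger parallel gripper is mounted at the origin on a cart in front of the work surface, level with it; the furniture and walls round the work are solid. World frame = base frame: x ahead of the robot, y to its left, z up, the work surface at z = 0. Lengths are in m, angles in rad, forces in N, time in s.
With the tool pointing down it reaches from about 0.375 to 0.825 m from the base axis. Payload 5.5 kg.
Tool frame: the origin (TCP) lies at the very end of the fingers, on their centre line; the grasp point (between the pads) lies 19 mm behind it; z points along the fingers, y is the line along which they close (so a half turn about z gives the same grasp; the last joint's range is limited). The gripper opens to 85 mm and grips with 20 to 120 N. Pads are 22 mm wide; open, the fingers measure 114 mm over their backs; the gripper's body (76 mm by 85 mm) begins 54 mm behind the grasp point. The pads swing forward as they close: fully open they stand 13 mm farther back than shut.
Start: joints at [1.241, 0.314, -0.047, 1.21, 0, 1.571], TCP at [0.194, 0.568, 0.231] pointing down, gripper open.
Joint ranges: [-2.67, 2.67], [-0.69, 1.73], [-1.03, 1.25], [-2.08, 2.16], [-1.42, 1.45], [-3.14, 3.14]. Speed limits (rad/s): [2.39, 2.39, 3.01, 3.14, 3.14, 3.14].

INTERFACE

Orientations are given as a unit quaternion [x, y, z, w].
In Python, from workcell import bot, imaging, job gives the robot as it stands.
- The arm moves only by the shell command python3 -m jog 'ROWS' [FORCE]. ROWS is JSON, a list of rows, each a list of 5 numbers: the shift along the tool's x, y, z each as a share of 150 mm, from -1 to 1, then the turn about the tool's z as a share of 180 degrees, from -1 to 1, then the opening, from 0 (shut) to 1 (fully open). In form: [[dx, dy, dz, spin, grip], ...]. A call has 1 to 10 rows; each row is the pose to reach, as a shift and turn from the pose commanded when the call began, along the tool's axes at that moment, turning the shorter way round; what a row does not reach only later rows make up. A row lasts 1/8 s, in which the tool goes at most 62.5 mm and 10.7 degrees, less where a joint would pass 70% of its speed; a pose out of reach is approached as far as the arm can. A call with a number of a shift or a turn outside -1 to 1 is refused whole. A call with a gripper value outside its range is refused whole. The fingers move at their own pace and stop on an object; FORCE is the grip in N (left out, the last holds). Time passes only in rows, so rows that repeat a pose let the fingers close. It gives the time, the measured TCP pose, the force, the opening and the grip force at its end, in the units of the state.
- bot.read_state(): the state, without advancing time (a new reading comes with each control period).
- imaging.grab_frame(name): name is "scene" or "side" or "wrist"; returns (picture, depth): 480x640x3 uint8, red, green, blue; 480x640 float32, m along the optical axis (not along the pixel's ray), 0 where there is no reading.
- imaging.calibration(name): a dict with "fx", "fy", "cx", "cy" (pixels), "distortion" ([k1, k2, p1, p2, k3] as OpenCV has them; the pictures are not rectified), "camera_from_world" (4x4, takes a point from world to camera coordinates). Camera axes: x right, y up, looking along -z (the intrinsics and any distortion apply to the point x, -y, -z); pixel columns grow to the right and rows downward; lengths in m; the calibration is good to about 2 mm. A picture is of the moment at which its call begins: read the wrist's pose just before it. calibration takes no time and is no camera call; for the wrist camera it gives the pose at the moment of the call.
- job.hand_in(): hands the job in; it is judged then, once.
The state is a dict: "t": time; "joint_positions": joint angles; "qd": joint speeds; "tau": joint torques, N m; "ee_pos": TCP position; "orientation": TCP orientation; "wrist_force": force on the tool from outside, world axes, zero at the start; "ft_torque": the same for the moment, N m; "gripper_width": finger opening in m; "gripper_force": force on a finger pad.
Only numpy, scipy, OpenCV 4.12 (cv2) and the standard library are available. Lean on these libraries where they do the work, as an engineer would, in place of code of your own. Each camera call takes 0.05 s, during which the arm holds its last target. There are 200 camera calls.

## Working session

There is one attempt and no reset: what is moved stays moved. The work goes in short steps, Python scripts to look and compute and a shell command to move; the robot and the scene stay as the last step left them, time stands still between calls to the robot, and variables do not carry over. Pictures are saved under pics/ and viewed, at most 14 in all, crops included, and the job is handed in when it is done.

```bash
ls; mkdir -p pics; cat > h.py <<'E'
import numpy as np, cv2
from workcell import bot, imaging, job
def save(name,fn):
    p,d=imaging.grab_frame(name); c=imaging.calibration(name)
    cv2.imwrite(f'pics/{fn}.png',p[:,:,::-1]); np.savez(f'{fn}.npz',p=p,d=d,**{k:np.array(v) for k,v in c.items()})
    return p,d,c
def load(fn):
    z=np.load(f'{fn}.npz'); return z['p'],z['d'],z
def cam(c):
    K=np.array([[c['fx'],0,c['cx']],[0,c['fy'],c['cy']],[0,0,1]],float)
    return K,np.array(c['distortion'],float),np.array(c['camera_from_world'])
def ray(c,uv):
    K,D,T=cam(c); n=cv2.undistortPoints(np.array(uv,float).reshape(-1,1,2),K,D)[:,0]
    d=np.c_[n[:,0],-n[:,1],-np.ones(len(n))]; R=T[:3,:3]
    return -R.T@T[:3,3], d@R
def onplane(c,uv,z):
    o,d=ray(c,uv); s=(z-o[2])/d[:,2]; return o+d*s[:,None]
def proj(c,P):
    K,D,T=cam(c); P=np.array(P,float).reshape(-1,3); q=P@T[:3,:3].T+T[:3,3]; q=q*[1,-1,-1]
    return cv2.projectPoints(q,np.zeros(3),np.zeros(3),K,D)[0][:,0]
def cloud(c,d):
    v,u=np.mgrid[0:480,0:640]; o,r=ray(c,np.c_[u.ravel(),v.ravel()])
    return (o+r*d.reshape(-1,1)).reshape(480,640,3)
E
python3 - <<'E'
from h import *
s=bot.read_state(); print({k:np.round(v,3).tolist() for k,v in s.items()})
for n in ['scene','side','wrist']:
    p,d,c=save(n,n+'0'); T=np.array(c['camera_from_world']); print(n,(-T[:3,:3].T@T[:3,3]).round(3),(-T[2,:3]).round(2),c['fx'])
E
```

```text
pics
{'t': 0.0, 'joint_positions': [1.241, 0.314, -0.048, 1.21, 0.0, 1.571], 'qd': [-0.002, -0.001, 0.0, -0.0, 0.001, -0.001], 'tau': [0.001, -53.959, 33.975, 0.019, -0.0, 0.0], 'ee_pos': [0.194, 0.567, 0.23], 'orientation': [0.164, 0.986, -0.001, -0.0], 'wrist_force': [-0.69, -0.17, 0.455], 'ft_torque': [-0.015, -0.037, 0.014], 'gripper_force': 0.0, 'gripper_width': 0.086}
scene [-0.385 -1.038  0.638] [ 0.59  0.68 -0.42] 611.9091704914495
side [ 0.067 -1.005  0.823] [ 0.32  0.72 -0.62] 517.987169326618
wrist [0.122 0.592 0.373] [ 0.28 -0.1  -0.95] 424.096198227874
```

View pics/scene0.png

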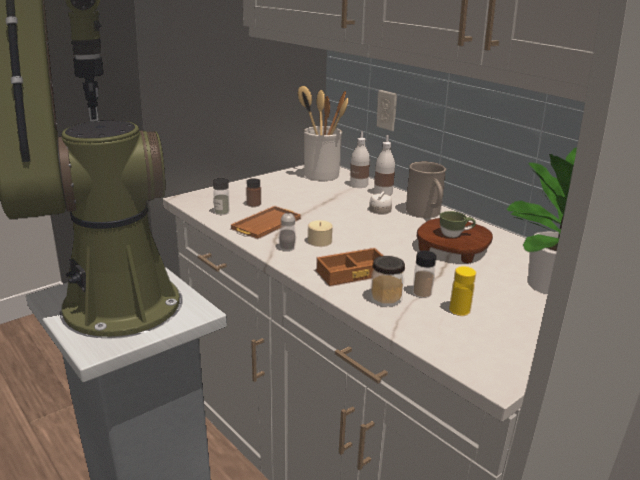

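View pics/side0.png

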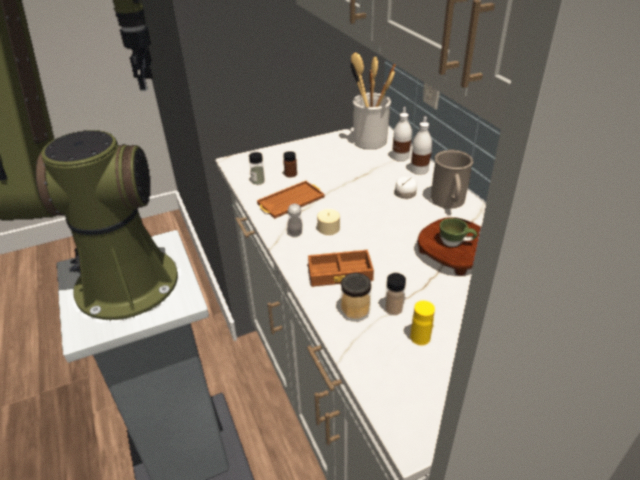

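View pics/wrist0.png

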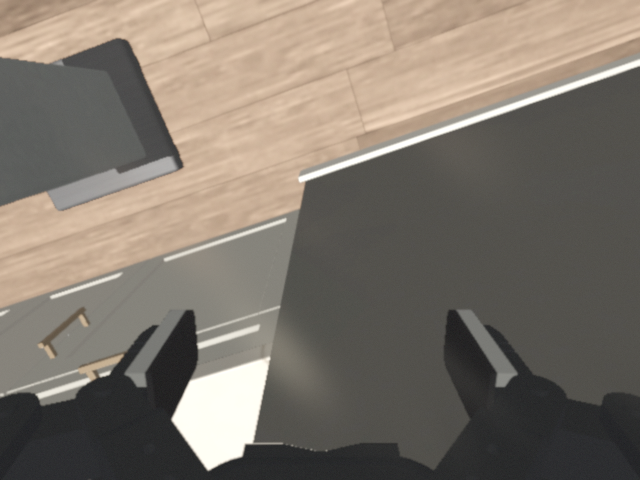

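The scene view shows a spice jar at (221,185 cap), brown jar (254,185), tray (267,222), salt (288,232), candle (320,233), caddy (352,265), honey (388,265 lid), a second spice jar (426,259 cap) and the yellow look-alike (463,290). The side view agrees. The wrist looks past the worktop at the floor.

```bash
python3 - <<'E'
from h import *
pts={'scene0':dict(spA=(221,182,.092),amber=(254,182,.072),salt=(288,217,.09),candle=(320,227,.045),honey=(388,263,.086),spB=(426,257,.092),yel=(465,271,.092),
 t1=(233,224,.014),t2=(268,208,.014),t3=(300,215,.014),t4=(264,234,.014),c1=(317,262,.035),c2=(375,250,.035),c3=(390,262,.035),c4=(330,274,.035)),
'side0':dict(spA=(256,156,.092),amber=(290,155,.072),salt=(294,208,.09),candle=(328,214,.045),honey=(356,282,.086),spB=(396,280,.092),yel=(424,307,.092),
 t1=(258,203,.014),t2=(310,184,.014),t3=(325,198,.014),t4=(270,214,.014),c1=(308,256,.035),c2=(370,252,.035),c3=(373,272,.035),c4=(312,278,.035))}
for f in pts:
    p,d,c=load(f)
    for k,(u,v,z) in pts[f].items(): print(f,k,onplane(c,[(u,v)],z)[0].round(3))
p,d,c=load('scene0'); P=cloud(c,d)
m=(d>0)&(np.abs(P[...,2])<.01)&(P[...,0]>.2); print(P[m].min(0),P[m].max(0))
# wall front end
m=(P[...,2]>.2)&(P[...,2]<.35)&(np.abs(P[...,1]-.48)<.02)&(P[...,0]>.0); print('wall x',np.percentile(P[m][:,0],[0,1,5,50]) if m.any() else None)
E
```

```text
scene0 spA [0.416 0.279 0.092]
scene0 amber [0.518 0.273 0.072]
scene0 salt [ 0.415 -0.012  0.09 ]
scene0 candle [ 0.505 -0.023  0.045]
scene0 honey [ 0.436 -0.31   0.086]
scene0 spB [ 0.509 -0.347  0.092]
scene0 yel [ 0.523 -0.435  0.092]
scene0 t1 [0.386 0.178 0.014]
scene0 t2 [0.521 0.213 0.014]
scene0 t3 [0.56  0.122 0.014]
scene0 t4 [0.413 0.081 0.014]
scene0 c1 [ 0.392 -0.145  0.035]
scene0 c2 [ 0.536 -0.179  0.035]
scene0 c3 [ 0.519 -0.242  0.035]
scene0 c4 [ 0.378 -0.204  0.035]
side0 spA [0.419 0.278 0.092]
side0 amber [0.521 0.274 0.072]
side0 salt [ 0.421 -0.009  0.09 ]
side0 candle [ 0.511 -0.012  0.045]
side0 honey [ 0.438 -0.31   0.086]
side0 spB [ 0.512 -0.346  0.092]
side0 yel [ 0.522 -0.436  0.092]
side0 t1 [0.377 0.161 0.014]
side0 t2 [0.545 0.186 0.014]
side0 t3 [0.554 0.101 0.014]
side0 t4 [0.389 0.096 0.014]
side0 c1 [ 0.403 -0.133  0.035]
side0 c2 [ 0.541 -0.184  0.035]
side0 c3 [ 0.514 -0.249  0.035]
side0 c4 [ 0.382 -0.207  0.035]
[ 0.29747708 -0.71078692 -0.00999387] [0.96029238 0.50125418 0.00999867]
wall x [0.15851482 0.29839479 0.31612182 0.56910064]
```

```bash
cat >> h.py <<'E'
from scipy.spatial.transform import Rotation as Rot
def go(xyz,yaw=None,s=None):
    """shares to reach world xyz with tool-x heading yaw deg (mod 180)"""
    s=s or bot.read_state(); R=Rot.from_quat(s['orientation']).as_matrix()
    y0=np.degrees(np.arctan2(R[1,0],R[0,0])); d=R.T@(np.array(xyz)-s['ee_pos'])/.15
    sp=0 if yaw is None else -((yaw-y0+90)%180-90)/180
    print('go',np.round(xyz,4),'rows',d.round(3),round(sp,3),'yaw0',round(y0,1)); return d,sp
E
python3 - <<'E'
from h import *
go((.20,.44,.33),161); go((.31,.42,.33),180)
E
```

```text
go [0.2  0.44 0.33] rows [-0.311 -0.791 -0.661] 0.001 yaw0 161.1
go [0.31 0.42 0.33] rows [-1.048 -0.68  -0.662] -0.105 yaw0 161.1
```

```bash
python3 -m jog '[[-0.31,-0.79,-0.66,0,1],[-0.31,-0.79,-0.66,0,1],[-0.31,-0.79,-0.66,0,1],[-0.5,-1,-0.66,-0.05,1],[-0.5,-1,-0.66,-0.105,1],[-0.5,-1,-0.66,-0.105,1]]'; python3 - <<'E'
from h import *
print(bot.read_state()['joint_positions'])
go((.36,.28,.34),180);go((.40,.13,.36),180)
E
```

```text
t: 0.9
ee_pos: [0.2168, 0.4011, 0.3304]
orientation: [0.001, 1.0, 0.0, 0.0]
wrist_force: [-0.3, -0.5, 0.2]
gripper_width: 0.0853
gripper_force: 0.0
[ 1.07519818e+00  1.67670803e-02 -1.77788059e-01  1.37593946e+00
  1.13757427e-04  1.07768393e+00]
go [0.36 0.28 0.34] rows [-0.957 -0.805 -0.064] -0.001 yaw0 179.9
go [0.4  0.13 0.36] rows [-1.226 -1.804 -0.198] -0.001 yaw0 179.9
```

```bash
python3 -m jog '[[-0.95,-0.95,-0.1,0,1],[-0.95,-0.95,-0.1,0,1],[-0.95,-0.95,-0.1,0,1],[-0.95,-0.95,-0.1,0,1]]' && python3 -m jog '[[-0.2,-0.8,-0.1,0,1],[-0.2,-0.8,-0.1,0,1],[-0.2,-0.8,-0.1,0,1],[-0.2,-0.8,-0.1,0,1],[-0.2,-0.8,-0.1,0,1]]'; python3 - <<'E'
from h import *
save('wrist','w1')
go((.40,-.0,.36),180);go((.40,-.22,.36),180)
E
```

```text
t: 1.4
ee_pos: [0.3611, 0.2572, 0.3452]
orientation: [0.004, 1.0, -0.0, 0.0]
wrist_force: [-0.1, -0.1, -0.6]
gripper_width: 0.0852
gripper_force: 0.0
t: 2.02
ee_pos: [0.3888, 0.1404, 0.3599]
orientation: [-0.001, 1.0, 0.0, -0.0]
wrist_force: [0.4, -1.4, 0.1]
gripper_width: 0.0855
gripper_force: 0.0
go [ 0.4  -0.    0.36] rows [-0.073 -0.936 -0.   ] 0.001 yaw0 -179.9
go [ 0.4  -0.22  0.36] rows [-6.900e-02 -2.403e+00 -1.000e-03] 0.001 yaw0 -179.9
```

View pics/w1.png

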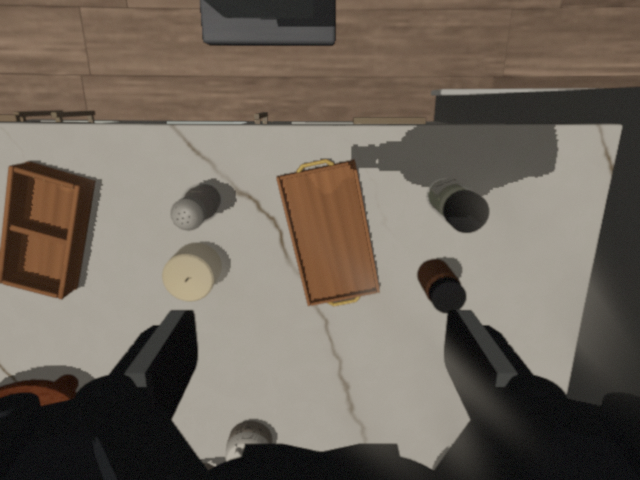

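The wrist view shows the whole tray with corners near (278,177), (354,160), (380,292) and (308,304). It also shows the salt top (187,213), candle (190,275), spice A cap (466,210), brown lid (449,294) and the caddy at left, with its edge cut off at about (0,280).

```bash
cat >> h.py <<'E'
def hsv(p): return cv2.cvtColor(p,cv2.COLOR_RGB2HSV)
def biggest(m,k=5):
    m=cv2.morphologyEx(m.astype(np.uint8),cv2.MORPH_OPEN,np.ones((k,k),np.uint8))
    cs,_=cv2.findContours(m,cv2.RETR_EXTERNAL,cv2.CHAIN_APPROX_NONE); return max(cs,key=cv2.contourArea)[:,0].astype(float)
def rect(c,cnt,z):
    P=onplane(c,cnt,z)[:,:2]*1000; return cv2.minAreaRect(P.astype(np.float32))
def box(m,x0,y0,x1,y1):
    o=np.zeros_like(m); o[y0:y1,x0:x1]=m[y0:y1,x0:x1]; return o
def circ(c,cnt,z):
    P=onplane(c,cnt,z)[:,:2]*1000; (x,y),r=cv2.minEnclosingCircle(P.astype(np.float32)); return np.round([x,y,2*r],1)
E
python3 - <<'E'
from h import *
p,d,c=load('w1'); H=hsv(p); h,s,v=[H[...,i].astype(int) for i in range(3)]
wood=(h<16)&(s>95)&(v>50)
t=biggest(box(wood,262,150,395,315),9); print('tray',rect(c,t,.014))
dark=(v<60)&(s<150)
print('spA',circ(c,biggest(box(v<58,440,187,492,234)),.092), onplane(c,[(466,210)],.092))
print('amber',circ(c,biggest(box(v<40,427,276,467,312)),.072))
print('salt', onplane(c,[(187,213)],.090))
print('candle',circ(c,biggest(box((h>12)&(h<35)&(s>40)&(v>140),155,240,216,302)),.045))
# depth check
P=cloud(c,d)
for n,(u,w) in dict(spA=(466,210),amber=(449,294),salt=(187,213),candle=(185,285),tray=(330,230),top=(250,320)).items(): print(n,P[w,u].round(4))
E
```

```text
tray ((470.0885009765625, 151.3924102783203), (171.2130889892578, 93.0903091430664), 12.079703330993652)
spA [417.6 282.7  45.5] [[0.41639375 0.2844255  0.092     ]]
amber [518.3 281.1  46.1]
salt [[0.42075417 0.00606959 0.09      ]]
candle [510.6 -15.   60.1]
spA [0.4163 0.2843 0.0925]
amber [0.5174 0.2826 0.0724]
salt [0.4212 0.0055 0.0882]
candle [ 0.5205 -0.0193  0.0434]
tray [0.4644 0.1516 0.004 ]
top [ 0.5917  0.0465 -0.0021]
```

```bash
python3 - <<'E'
from h import *
go((.4205,.006,.36),180);go((.4205,.006,.22),180)
E
```

```text
go [0.4205 0.006  0.36  ] rows [-0.21  -0.897 -0.001] 0.001 yaw0 -179.9
go [0.4205 0.006  0.22  ] rows [-0.21  -0.897  0.933] 0.001 yaw0 -179.9
```

```bash
python3 -m jog '[[-0.21,-0.897,0,0,1],[-0.21,-0.897,0,0,1],[-0.21,-0.897,0.5,0,1],[-0.21,-0.897,0.93,0,1],[-0.21,-0.897,0.93,0,1],[-0.21,-0.897,0.93,0,1],[-0.21,-0.897,0.93,0,1]]'; python3 - <<'E'
from h import *
save('wrist','w2')
go((.4205,.006,.11),180);go((.4205,.006,.031),180)
E
```

```text
t: 2.95
ee_pos: [0.4226, 0.0051, 0.2232]
orientation: [-0.001, 1.0, 0.0, 0.002]
wrist_force: [-0.5, -0.4, 0.4]
gripper_width: 0.0853
gripper_force: 0.0
go [0.4205 0.006  0.11  ] rows [0.017 0.007 0.755] 0.0 yaw0 -179.9
go [0.4205 0.006  0.031 ] rows [0.019 0.007 1.282] 0.0 yaw0 -179.9
```

View pics/w2.png

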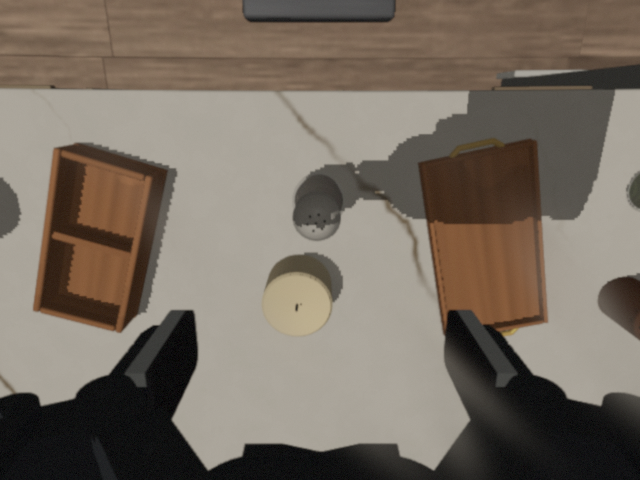

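The salt shaker's dome is at (317,219), close to the finger midline. The caddy is fully visible with rim corners near (55,150), (165,170), (122,330) and (36,308), and the tray is at right.

```bash
python3 - <<'E'
from h import *
p,d,c=load('w2'); H=hsv(p); h,s,v=[H[...,i].astype(int) for i in range(3)]
wood=(h<16)&(s>95)&(v>40)
P=cloud(c,d); m=box((P[...,2]>.029)&(P[...,2]<.041)&(d>0)&(s>60),20,130,185,345)
print('caddy depth',cv2.minAreaRect((P[m][:,:2]*1000).astype(np.float32)), P[m][:,2].mean())
print('caddy rim',onplane(c,[(57,147),(167,170),(121,331),(35,308)],.035))
print('salt',onplane(c,[(317,219)],.09),circ(c,biggest(box((P[...,2]>.07)&(d>0),285,180,350,245),3),.08))
t=biggest(box(wood,410,130,555,335),9); print('tray',rect(c,t,.014))
print('candle',onplane(c,[(297,302)],.045), P[305,297])
go((.4205,.006,.11),180);go((.4205,.006,.031),180)
E
```

```text
caddy depth ((462.6559143066406, -184.70059204101562), (76.6617660522461, 146.54754638671875), 72.73025512695312) 0.03348042581899098
caddy rim [[ 0.38235963 -0.19583696  0.035     ]
 [ 0.39936445 -0.115088    0.035     ]
 [ 0.54088992 -0.17013581  0.035     ]
 [ 0.51818056 -0.23933338  0.035     ]]
salt [[0.42318246 0.00200251 0.09      ]] [424.1   1.5  35.1]
tray ((469.878173828125, 149.21963500976562), (171.24911499023438, 94.87855529785156), 12.152390480041504)
candle [[ 0.50798518 -0.01520198  0.045     ]] [ 0.51042971 -0.01520412  0.04564388]
go [0.4205 0.006  0.11  ] rows [0.017 0.007 0.755] 0.0 yaw0 -179.9
go [0.4205 0.006  0.031 ] rows [0.019 0.007 1.282] 0.0 yaw0 -179.9
```

```bash
python3 -m jog '[[-0.005,-0.02,0.5,0,1],[-0.005,-0.02,0.8,0,1],[-0.005,-0.02,0.8,0,1]]' && python3 -m jog '[[0,0,0.25,0,1],[0,0,0.48,0,1],[0,0,0.48,0,1],[0,0,0.48,0,0.7],[0,0,0.48,0,0.4],[0,0,0.48,0,0.2],[0,0,0.48,0,0.2],[0,0,0.48,0,0.2]]' 25; python3 - <<'E'
from h import *
go((.514,.160,.17),12.15)
E
```

```text
t: 3.38
ee_pos: [0.4191, 0.0016, 0.0992]
orientation: [-0.0, 1.0, -0.0, -0.003]
wrist_force: [0.9, -0.5, 0.0]
gripper_width: 0.0853
gripper_force: 0.0
t: 4.38
ee_pos: [0.4231, 0.0016, 0.0305]
orientation: [-0.0, 1.0, 0.0, 0.002]
wrist_force: [-1.3, 0.7, 10.0]
gripper_width: 0.0391
gripper_force: 24.3
go [0.514 0.16  0.17 ] rows [-0.609  1.056 -0.927] -0.067 yaw0 -180.0
```

```bash
python3 -m jog '[[0,0,-0.1,0,0.2],[0,0,-0.2,0,0.2],[0,0,-0.5,0,0.2],[0,0,-0.8,0,0.2],[0,0,-0.8,0,0.2]]'; python3 - <<'E'
from h import *
save('wrist','w3'); save('side','s3')
a=cv2.imread('pics/w3.png')[120:480,120:520]; b=cv2.imread('pics/s3.png')[120:300,200:400]
cv2.imwrite('pics/m3.png',np.hstack([a,cv2.resize(b,(400,360))]))
go((.514,.160,.17),12.15)
E
```

```text
t: 5.0
ee_pos: [0.4244, 0.0014, 0.1527]
orientation: [-0.0, 1.0, 0.0, 0.004]
wrist_force: [0.0, -0.0, -1.8]
gripper_width: 0.0391
gripper_force: 25.4
go [0.514 0.16  0.17 ] rows [-0.616  1.057 -0.138] -0.068 yaw0 180.0
```

View pics/m3.png

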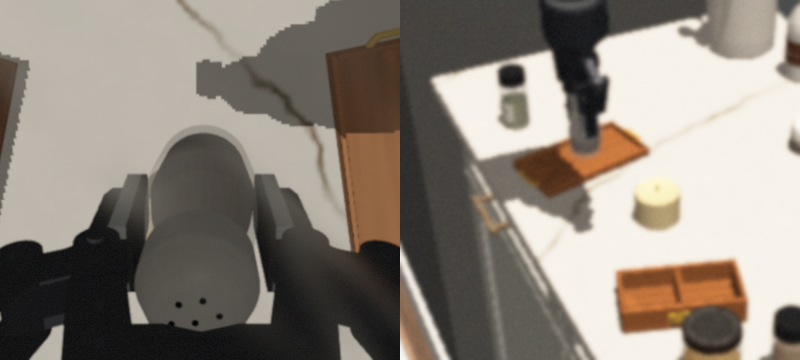

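The salt shaker hangs upright between the pads, clear of the worktop.

```bash
python3 -m jog '[[-0.3,0.5,-0.1,-0.03,0.2],[-0.6,0.99,-0.1,-0.067,0.2],[-0.6,0.99,-0.1,-0.067,0.2],[-0.6,0.99,-0.1,-0.067,0.2],[-0.6,0.99,-0.1,-0.067,0.2],[-0.6,0.99,-0.1,-0.067,0.2]]'; python3 - <<'E'
from h import *
go((.514,.160,.08),12.15);go((.514,.160,.036),12.15)
E
```

```text
t: 5.85
ee_pos: [0.5102, 0.1487, 0.163]
orientation: [-0.105, 0.995, -0.0, -0.001]
wrist_force: [0.2, -0.4, -1.0]
gripper_width: 0.0389
gripper_force: 25.5
go [0.514 0.16  0.08 ] rows [-0.042  0.068  0.553] -0.001 yaw0 -168.0
go [0.514 0.16  0.036] rows [-0.042  0.068  0.847] -0.001 yaw0 -168.0
```

```bash
python3 -m jog '[[-0.04,0.07,0.3,0,0.2],[-0.04,0.07,0.6,0,0.2],[-0.04,0.07,0.76,0,0.2],[-0.04,0.07,0.8,0,0.2],[-0.04,0.07,0.83,0,0.2],[-0.04,0.07,0.84,0,0.2],[-0.04,0.07,0.84,0,0.2]]'; python3 - <<'E'
from h import *
go((.514,.160,.0345),12.15)
E
```

```text
t: 6.72
ee_pos: [0.5158, 0.1616, 0.0387]
orientation: [-0.105, 0.994, 0.0, 0.001]
wrist_force: [-0.2, -0.8, -0.8]
gripper_width: 0.0389
gripper_force: 25.5
go [0.514  0.16   0.0345] rows [ 0.014 -0.008  0.028] -0.001 yaw0 -167.9
```

```bash
python3 -m jog '[[0,0,0.01,0,0.2],[0,0,0.02,0,0.2],[0,0,0.028,0,0.2],[0,0,0.028,0,0.2]]'; python3 -m jog '[[0,0,0,0,0.4],[0,0,0,0,0.6],[0,0,0,0,0.8],[0,0,0,0,0.8],[0,0,-0.3,0,0.8],[0,0,-0.6,0,1],[0,0,-1,0,1],[0,0,-1,0,1],[0,0,-1,0,1]]'; python3 - <<'E'
from h import *
go((.417,.283,.2),180);go((.41,-.22,.36),180)
E
```

```text
t: 7.22
ee_pos: [0.5155, 0.1617, 0.0346]
orientation: [-0.105, 0.994, 0.0, 0.0]
wrist_force: [-3.5, -0.9, 8.8]
gripper_width: 0.0393
gripper_force: 26.9
t: 8.35
ee_pos: [0.5151, 0.1614, 0.1834]
orientation: [-0.105, 0.994, -0.0, 0.0]
wrist_force: [0.9, 0.0, 0.1]
gripper_width: 0.0857
gripper_force: 0.0
go [0.417 0.283 0.2  ] rows [ 0.47   0.929 -0.111] 0.067 yaw0 -167.9
go [ 0.41 -0.22  0.36] rows [ 1.216 -2.34  -1.178] 0.067 yaw0 -167.9
```

```bash
python3 -m jog '[[0.47,0.5,-0.11,0.04,1],[0.47,0.93,-0.11,0.067,1],[0.47,0.93,-0.11,0.067,1],[0.47,0.93,-0.11,0.067,1],[0.47,0.93,-0.11,0.067,1]]'; python3 - <<'E'
from h import *
p,d,c=save('wrist','w4'); P=cloud(c,d)
for n,q,z in [('spA',(.417,.283),.092),('salt',(.514,.16),.08),('amber',(.518,.28),.072)]:
    near=np.hypot(P[...,0]-q[0],P[...,1]-q[1])<.035
    m=near&(np.abs(P[...,2]-z)<.012)
    print(n,m.sum(), circ(c,biggest(m,3),z) if m.sum()>50 else '', np.median(P[m],0).round(4))
go((.417,.283,.036),180)
E
```

```text
t: 8.98
ee_pos: [0.4164, 0.2823, 0.1987]
orientation: [-0.0, 1.0, -0.001, -0.001]
wrist_force: [-0.1, -1.7, 0.2]
gripper_width: 0.085
gripper_force: 0.0
spA 3477 [418.9 287.   43.3] [0.4185 0.2872 0.0921]
salt 0  [nan nan nan]
amber 2308 [519.2 282.7  45.5] [0.5192 0.2823 0.0716]
go [0.417 0.283 0.036] rows [-0.003  0.008  1.086] -0.0 yaw0 180.0
  return _methods._mean(a, axis=axis, dtype=dtype,
  ret = um.true_divide(
```

View pics/w4.png

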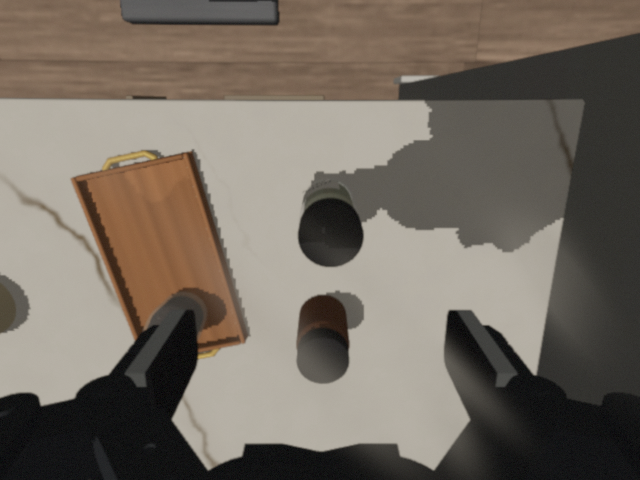

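Spice A's cap is at (331,232) and the salt shaker stands upright inside the tray near (178,315). The brown jar at (323,355) is clear of the fingers.

```bash
python3 -m jog '[[-0.015,0.025,0.3,0,1],[-0.015,0.025,0.6,0,1],[-0.015,0.025,0.6,0,1]]' && python3 -m jog '[[0,0,0.25,0,1],[0,0,0.48,0,1],[0,0,0.48,0,1],[0,0,0.48,0,0.7],[0,0,0.48,0,0.4],[0,0,0.48,0,0.2],[0,0,0.48,0,0.2],[0,0,0.48,0,0.2]]' 25&& python3 -m jog '[[0,0,-0.1,0,0.2],[0,0,-0.3,0,0.2],[0,0,-0.6,0,0.2],[0,0,-1,0,0.2],[0,0,-1,0,0.2],[0,0,-1,0,0.2]]'; python3 - <<'E'
from h import *
save('side','s5')
go((.43,.13,.2),180)
go((.496,-.195,.2),-17.3)
E
```

```text
t: 9.4
ee_pos: [0.417, 0.2839, 0.1068]
orientation: [0.001, 1.0, -0.002, -0.003]
wrist_force: [-1.0, 0.0, 0.6]
gripper_width: 0.0854
gripper_force: 0.0
t: 10.4
ee_pos: [0.4205, 0.2877, 0.0399]
orientation: [-0.0, 1.0, 0.001, 0.001]
wrist_force: [-1.0, -0.1, 7.6]
gripper_width: 0.0419
gripper_force: 24.5
t: 11.15
ee_pos: [0.4192, 0.2868, 0.1885]
orientation: [-0.0, 1.0, 0.0, 0.0]
wrist_force: [-0.7, -0.7, -2.2]
gripper_width: 0.0417
gripper_force: 26.2
go [0.43 0.13 0.2 ] rows [-0.076 -1.043 -0.083] 0.0 yaw0 -180.0
go [ 0.496 -0.195  0.2  ] rows [-0.516 -3.209 -0.082] 0.096 yaw0 -180.0
```

```bash
python3 -m jog '[[-0.1,-0.4,-0.1,0,0.2],[-0.1,-0.8,-0.1,0,0.2],[-0.1,-1,-0.1,0,0.2],[-0.1,-1,-0.1,0,0.2]]' && python3 -m jog '[[-0.2,-0.4,0,0,0.2],[-0.2,-0.8,0,0.03,0.2],[-0.2,-1,0,0.06,0.2],[-0.2,-1,0,0.096,0.2],[-0.2,-1,0,0.096,0.2]]'; python3 - <<'E'
from h import *
go((.496,-.195,.2),-17.3)
E
```

```text
t: 11.7
ee_pos: [0.4329, 0.1347, 0.2016]
orientation: [0.002, 1.0, -0.001, -0.002]
wrist_force: [-0.4, -0.6, -1.3]
gripper_width: 0.0417
gripper_force: 26.4
t: 12.32
ee_pos: [0.4638, -0.0127, 0.202]
orientation: [0.15, 0.989, 0.0, -0.001]
wrist_force: [0.1, 0.1, -1.8]
gripper_width: 0.0419
gripper_force: 26.5
go [ 0.496 -0.195  0.2  ] rows [-0.565 -1.097  0.012] 0.001 yaw0 162.8
```

```bash
python3 -m jog '[[-0.3,-0.5,0,0,0.2],[-0.56,-0.99,0,0,0.2],[-0.56,-0.99,0,0,0.2],[-0.56,-0.99,0,0,0.2],[-0.56,-0.99,0,0,0.2],[-0.56,-0.99,0,0,0.2]]'; python3 - <<'E'
from h import *
save('wrist','w6')
go((.496,-.195,.1),-17.3)
go((.496,-.195,.046),-17.3)
E
```

```text
t: 13.08
ee_pos: [0.5002, -0.1783, 0.2028]
orientation: [0.149, 0.989, 0.0, -0.0]
wrist_force: [0.0, -0.5, -0.8]
gripper_width: 0.0417
gripper_force: 26.6
go [ 0.496 -0.195  0.1  ] rows [-0.005 -0.114  0.687] 0.001 yaw0 162.9
go [ 0.496 -0.195  0.046] rows [-0.006 -0.114  1.047] 0.001 yaw0 162.9
```

View pics/w6.png

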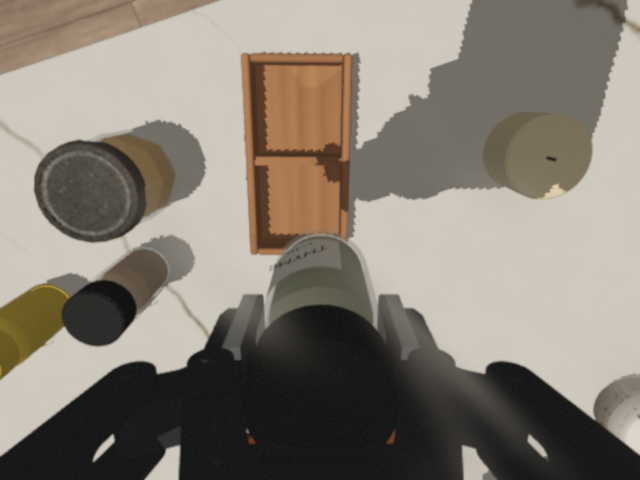

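The jar is held upright (320,330). The caddy is clear at x 242 to 352, y 55 to 253. The honey lid is at (91,191) and spice B's cap at (99,312).

```bash
python3 - <<'E'
from h import *
p,d,c=load('w6'); P=cloud(c,d); s=hsv(p)[...,1]
m=box((P[...,2]>.029)&(P[...,2]<.041)&(d>0)&(s>60),230,40,365,265)
print('caddy',cv2.minAreaRect((P[m][:,:2]*1000).astype(np.float32)))
for n,q,z in [('honey',(.438,-.31),.086),('spB',(.51,-.347),.092),('yel',(.522,-.436),.085)]:
    m=(np.hypot(P[...,0]-q[0],P[...,1]-q[1])<.045)&(np.abs(P[...,2]-z)<.008)
    print(n,m.sum(), circ(c,biggest(m,3),z) if m.sum()>50 else '', P[m].mean(0).round(4))
go((.496,-.195,.046),-17.3)
E
```

```text
caddy ((462.9076843261719, -185.36782836914062), (76.04438781738281, 145.51783752441406), 72.5524673461914)
honey 8831 [ 437.2 -309.6   67.7] [ 0.4371 -0.3094  0.0855]
spB 3106 [ 515.7 -339.2   45.9] [ 0.5147 -0.3396  0.0917]
yel 465 [ 526.6 -419.9   35.1] [ 0.5282 -0.4183  0.0831]
go [ 0.496 -0.195  0.046] rows [-0.006 -0.114  1.047] 0.001 yaw0 162.9
```

```bash
python3 -m jog '[[-0.01,-0.115,0.2,0,0.2],[-0.01,-0.115,0.5,0,0.2],[-0.01,-0.115,0.7,0,0.2],[-0.01,-0.115,0.7,0,0.2],[-0.01,-0.115,0.7,0,0.2]]'; python3 - <<'E'
from h import *
go((.496,-.195,.046),-17.3)
E
```

```text
t: 13.75
ee_pos: [0.4976, -0.1965, 0.0994]
orientation: [0.15, 0.989, -0.0, 0.001]
wrist_force: [0.3, -0.1, -0.9]
gripper_width: 0.0416
gripper_force: 26.6
go [ 0.496 -0.195  0.046] rows [0.014 0.007 0.356] 0.0 yaw0 162.8
```

```bash
python3 -m jog '[[0,0,0.15,0,0.2],[0,0,0.28,0,0.2],[0,0,0.31,0,0.2],[0,0,0.33,0,0.2],[0,0,0.35,0,0.2],[0,0,0.355,0,0.2],[0,0,0.355,0,0.2]]'
```

```text
t: 14.62
ee_pos: [0.4975, -0.197, 0.046]
orientation: [0.15, 0.989, -0.0, 0.001]
wrist_force: [-0.8, 0.7, 4.2]
gripper_width: 0.042
gripper_force: 27.2
```

```bash
python3 -m jog '[[0,0,0,0,0.4],[0,0,0,0,0.6],[0,0,0,0,0.7],[0,0,0,0,0.7],[0,0,-0.3,0,0.7],[0,0,-0.7,0,0.8],[0,0,-1,0,1],[0,0,-1,0,1],[0,0,-1,0,1]]'; python3 - <<'E'
from h import *
go((.437,-.3095,.2),160)
E
```

```text
t: 15.75
ee_pos: [0.4964, -0.1966, 0.1942]
orientation: [0.15, 0.989, 0.0, -0.0]
wrist_force: [-0.7, -0.3, 0.1]
gripper_width: 0.0851
gripper_force: 0.0
go [ 0.437  -0.3095  0.2   ] rows [ 0.155 -0.836 -0.038] 0.015 yaw0 162.7
```

```bash
python3 -m jog '[[0.15,-0.4,-0.04,0.015,1],[0.155,-0.836,-0.04,0.015,1],[0.155,-0.836,-0.04,0.015,1],[0.155,-0.836,-0.04,0.015,1],[0.155,-0.836,-0.04,0.015,1]]'; python3 - <<'E'
from h import *
p,d,c=save('wrist','w7'); P=cloud(c,d)
for n,q,z in [('honey',(.438,-.31),.086),('spB',(.515,-.34),.092)]:
    m=(np.hypot(P[...,0]-q[0],P[...,1]-q[1])<.045)&(np.abs(P[...,2]-z)<.008)
    print(n,m.sum(), circ(c,biggest(m,3),z) if m.sum()>50 else '', P[m].mean(0).round(4))
go((.437,-.3095,.036),160)
E
```

```text
t: 16.38
ee_pos: [0.4373, -0.3082, 0.2]
orientation: [0.173, 0.985, 0.001, -0.001]
wrist_force: [0.9, -0.2, -1.0]
gripper_width: 0.0852
gripper_force: 0.0
honey 7759 [ 437.  -311.1   65. ] [ 0.4364 -0.3109  0.0855]
spB 2800 [ 513.9 -341.2   44.9] [ 0.5137 -0.3412  0.0918]
go [ 0.437  -0.3095  0.036 ] rows [-1.000e-03 -1.000e-02  1.095e+00] 0.001 yaw0 160.1
```

View pics/w7.png

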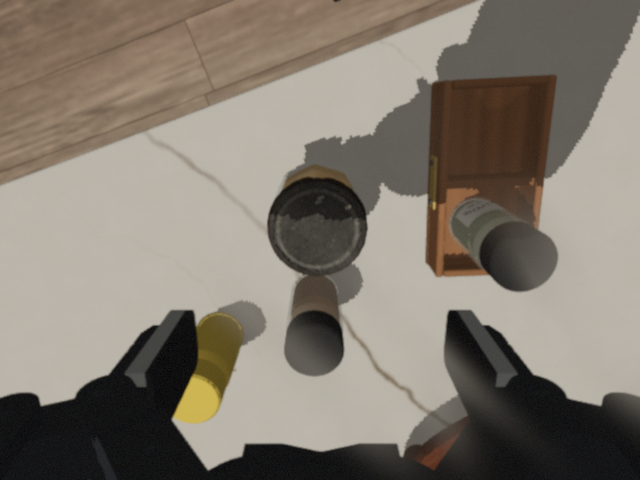

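Spice jar A stands in the far bay. The honey lid at (317,227) is between the fingers.

```bash
python3 -m jog '[[0,-0.018,0.3,0,1],[0,-0.018,0.6,0,1],[0,-0.018,0.6,0,1],[0,-0.018,0.6,0,1]]' && python3 -m jog '[[0,0,0.2,0,1],[0,0,0.46,0,1],[0,0,0.46,0,1],[0,0,0.46,0,0.8],[0,0,0.46,0,0.6],[0,0,0.46,0,0.5],[0,0,0.46,0,0.5],[0,0,0.46,0,0.5]]' 40&& python3 -m jog '[[0,0,-0.1,0,0.5],[0,0,-0.3,0,0.5],[0,0,-0.6,0,0.5],[0,0,-1,0,0.5],[0,0,-1,0,0.5],[0,0,-1,0,0.5]]'; python3 - <<'E'
from h import *
go((.42,-.18,.2),180)
go((.431,.142,.2),12.15)
E
```

```text
t: 16.92
ee_pos: [0.4373, -0.312, 0.1122]
orientation: [0.173, 0.985, -0.0, 0.001]
wrist_force: [0.8, -0.4, -0.4]
gripper_width: 0.0854
gripper_force: 0.0
t: 17.92
ee_pos: [0.4382, -0.3128, 0.0451]
orientation: [0.173, 0.985, -0.0, 0.002]
wrist_force: [-1.0, 4.0, 7.9]
gripper_width: 0.0647
gripper_force: 42.3
t: 18.68
ee_pos: [0.4364, -0.3122, 0.1926]
orientation: [0.173, 0.985, -0.0, 0.001]
wrist_force: [0.2, -0.5, -2.9]
gripper_width: 0.0647
gripper_force: 45.4
go [ 0.42 -0.18  0.2 ] rows [ 0.404  0.791 -0.05 ] -0.111 yaw0 160.0
go [0.431 0.142 0.2  ] rows [ 1.068  2.834 -0.052] -0.178 yaw0 160.0
```

```bash
python3 -m jog '[[0.2,0.4,-0.1,-0.03,0.5],[0.4,0.79,-0.1,-0.06,0.5],[0.4,0.79,-0.1,-0.111,0.5],[0.4,0.79,-0.1,-0.111,0.5]]'; python3 - <<'E'
from h import *
go((.43,-.03,.2),180)
E
```

```text
t: 19.18
ee_pos: [0.4193, -0.1791, 0.2056]
orientation: [-0.0, 1.0, 0.0, -0.001]
wrist_force: [0.4, 0.3, -3.3]
gripper_width: 0.0646
gripper_force: 45.7
go [ 0.43 -0.03  0.2 ] rows [-0.072  0.994  0.038] 0.0 yaw0 -180.0
```

```bash
python3 -m jog '[[-0.07,0.4,0,0,0.5],[-0.07,0.8,0,-0.03,0.5],[-0.07,1,0,-0.067,0.5],[-0.07,1,0,-0.067,0.5],[-0.07,1,0,-0.067,0.5]]'; python3 - <<'E'
from h import *
go((.431,.142,.2),12.15)
E
```

```text
t: 19.8
ee_pos: [0.4309, -0.0312, 0.2063]
orientation: [-0.103, 0.995, -0.0, -0.001]
wrist_force: [-0.7, 0.2, -2.9]
gripper_width: 0.0645
gripper_force: 46.0
go [0.431 0.142 0.2  ] rows [-0.238  1.13   0.041] -0.002 yaw0 -168.1
```

```bash
python3 -m jog '[[-0.1,0.4,0,0,0.5],[-0.2,0.8,0,0,0.5],[-0.24,1,0,0,0.5],[-0.24,1,0,0,0.5],[-0.24,1,0,0,0.5],[-0.24,1,0,0,0.5]]'; python3 - <<'E'
from h import *
p,d,c=save('wrist','w8'); P=cloud(c,d)
s=hsv(p)[...,1]
go((.431,.142,.11),12.15)
go((.431,.142,.049),12.15)
E
```

```text
t: 20.55
ee_pos: [0.435, 0.1225, 0.2067]
orientation: [-0.104, 0.995, -0.0, -0.0]
wrist_force: [-0.6, -0.2, -3.4]
gripper_width: 0.0644
gripper_force: 46.2
go [0.431 0.142 0.11 ] rows [-0.001  0.132  0.645] -0.001 yaw0 -168.1
go [0.431 0.142 0.049] rows [-1.000e-03  1.320e-01  1.052e+00] -0.001 yaw0 -168.1
```

View pics/w8.png

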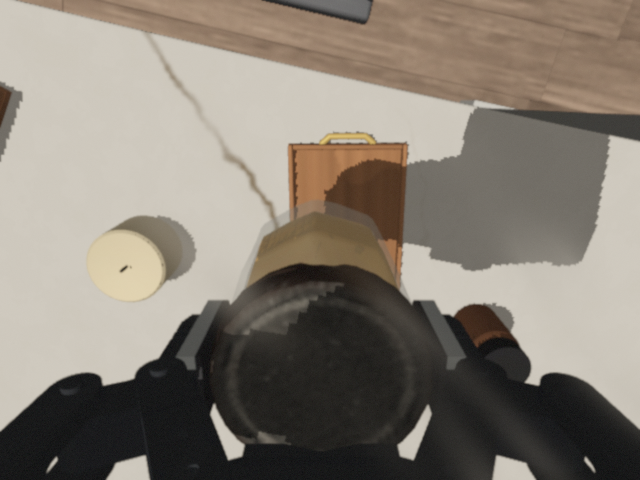

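The honey jar is held upright (320,350) with the tray below it, and nothing is in the way.

```bash
python3 -m jog '[[0,0.13,0.2,0,0.5],[0,0.13,0.5,0,0.5],[0,0.13,0.7,0,0.5],[0,0.13,0.7,0,0.5],[0,0.13,0.7,0,0.5]]'; python3 - <<'E'
from h import *
p,d,c=save('wrist','w9')
print('tray near corners',onplane(c,[(0,0)],.014)[0])
go((.431,.142,.049),12.15)
E
```

```text
t: 21.22
ee_pos: [0.4316, 0.1428, 0.103]
orientation: [-0.105, 0.995, 0.0, 0.001]
wrist_force: [0.2, 0.3, -1.9]
gripper_width: 0.0644
gripper_force: 46.1
tray near corners [ 0.34617077 -0.0324067   0.014     ]
go [0.431 0.142 0.049] rows [ 0.01  -0.006  0.363] -0.001 yaw0 -168.0
```

```bash
python3 -m jog '[[0,0,0.15,0,0.5],[0,0,0.27,0,0.5],[0,0,0.31,0,0.5],[0,0,0.33,0,0.5],[0,0,0.35,0,0.5],[0,0,0.36,0,0.5],[0,0,0.36,0,0.5]]'
```

```text
t: 22.15
ee_pos: [0.4314, 0.1432, 0.0492]
orientation: [-0.105, 0.994, 0.0, 0.001]
wrist_force: [-2.9, -0.8, 7.8]
gripper_width: 0.0648
gripper_force: 47.7
```

Contact at the expected height, so I release and go back for spice B.

```bash
python3 -m jog '[[0,0,0,0,0.8],[0,0,0,0,1],[0,0,0,0,1],[0,0,0,0,1],[0,0,-0.3,0,1],[0,0,-0.7,0,1],[0,0,-1,0,1],[0,0,-1,0,1],[0,0,-1,0,1]]'; python3 - <<'E'
from h import *
p,d,c=save('wrist','w10'); P=cloud(c,d)
for n,q,z in [('honey',(.431,.142),.09),('salt',(.515,.161),.09)]:
    m=(np.hypot(P[...,0]-q[0],P[...,1]-q[1])<.045)&(np.abs(P[...,2]-z)<.008)
    print(n,m.sum(), circ(c,biggest(m,3),z) if m.sum()>50 else '', P[m].mean(0).round(4))
go((.44,-.01,.25),180)
go((.514,-.341,.2),160)
E
```

```text
t: 23.28
ee_pos: [0.4304, 0.1429, 0.1973]
orientation: [-0.105, 0.994, -0.0, -0.0]
wrist_force: [-1.2, -0.2, 0.1]
gripper_width: 0.0851
gripper_force: 0.0
honey 8135 [428.7 141.9  64.7] [0.4282 0.1418 0.0886]
salt 1547 [512.7 160.1  32.9] [0.5134 0.1601 0.0885]
go [ 0.44 -0.01  0.25] rows [ 0.147 -1.01  -0.355] 0.067 yaw0 -167.9
go [ 0.514 -0.341  0.2  ] rows [ 0.126 -3.271 -0.022] 0.178 yaw0 -167.9
```

```bash
python3 -m jog '[[0.15,-0.4,-0.2,0.03,1],[0.15,-0.8,-0.2,0.067,1],[0.15,-1,-0.2,0.067,1],[0.15,-1,-0.2,0.067,1]]' && python3 -m jog '[[-0.2,-0.4,0,0.03,1],[-0.2,-0.8,0,0.06,1],[-0.2,-1,0,0.111,1],[-0.2,-1,0,0.111,1],[-0.2,-1,0,0.111,1]]'; python3 - <<'E'
from h import *
go((.514,-.341,.22),160)
E
```

```text
t: 23.82
ee_pos: [0.4393, -0.0103, 0.2263]
orientation: [0.002, 1.0, -0.0, -0.001]
wrist_force: [0.1, 1.1, 0.3]
gripper_width: 0.0856
gripper_force: 0.0
t: 24.45
ee_pos: [0.4695, -0.157, 0.2269]
orientation: [0.172, 0.985, 0.001, -0.001]
wrist_force: [0.3, 0.3, -0.0]
gripper_width: 0.0854
gripper_force: 0.0
go [ 0.514 -0.341  0.22 ] rows [-0.695 -1.053  0.043] 0.001 yaw0 160.2
```

```bash
python3 -m jog '[[-0.35,-0.4,0,0.03,1],[-0.69,-0.8,0.04,0.06,1],[-0.69,-1,0.04,0.083,1],[-0.69,-1,0.04,0.083,1],[-0.69,-1,0.04,0.083,0.8]]'; python3 - <<'E'
from h import *
p,d,c=save('wrist','w11'); P=cloud(c,d)
for n,q,z in [('spB',(.514,-.341),.092),('spA',(.496,-.196),.098),('yel',(.527,-.42),.085)]:
    m=(np.hypot(P[...,0]-q[0],P[...,1]-q[1])<.04)&(np.abs(P[...,2]-z)<.008)
    print(n,m.sum(), circ(c,biggest(m,3),z) if m.sum()>50 else '', P[m].mean(0).round(4))
go((.514,-.341,.1),145)
E
```

```text
t: 25.08
ee_pos: [0.5162, -0.333, 0.2213]
orientation: [0.299, 0.954, 0.001, -0.001]
wrist_force: [0.5, 1.0, 0.2]
gripper_width: 0.0698
gripper_force: 0.0
spB 2907 [ 515.5 -341.    42.3] [ 0.515  -0.3411  0.0921]
spA 4424 [ 496.6 -198.6   43.1] [ 0.4963 -0.1982  0.098 ]
yel 1640 [ 521.8 -431.3   40.8] [ 0.5179 -0.4285  0.0898]
go [ 0.514 -0.341  0.1  ] rows [-0.02  -0.055  0.811] 0.001 yaw0 145.2
```

View pics/w11.png

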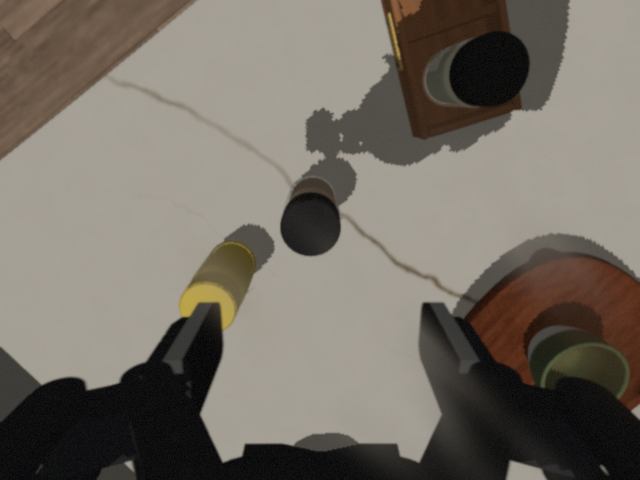

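Spice B's cap is at (311,223). The yellow jar at (215,290) sits off the finger line, and jar A stands in its bay at (488,70).

```bash
python3 -m jog '[[-0.025,-0.052,0.4,0,0.8],[-0.025,-0.052,0.75,0,0.8],[-0.025,-0.052,0.75,0,0.8],[-0.025,-0.052,0.75,0,0.8]]' && python3 -m jog '[[0,0,0.2,0,0.8],[0,0,0.46,0,0.8],[0,0,0.46,0,0.8],[0,0,0.46,0,0.6],[0,0,0.46,0,0.4],[0,0,0.46,0,0.2],[0,0,0.46,0,0.2],[0,0,0.46,0,0.2]]' 25&& python3 -m jog '[[0,0,-0.1,0,0.2],[0,0,-0.3,0,0.2],[0,0,-0.6,0,0.2],[0,0,-1,0,0.2],[0,0,-1,0,0.2],[0,0,-1,0,0.2]]'; python3 - <<'E'
from h import *
go((.43,-.175,.21),162.7)
E
```

```text
t: 25.62
ee_pos: [0.516, -0.3427, 0.1116]
orientation: [0.299, 0.954, -0.0, 0.001]
wrist_force: [-0.6, -0.4, -0.3]
gripper_width: 0.068
gripper_force: 0.0
t: 26.62
ee_pos: [0.517, -0.3442, 0.0434]
orientation: [0.3, 0.954, -0.0, 0.002]
wrist_force: [0.5, 2.2, 7.5]
gripper_width: 0.0417
gripper_force: 24.8
t: 27.38
ee_pos: [0.5146, -0.3434, 0.1911]
orientation: [0.3, 0.954, -0.0, 0.0]
wrist_force: [-0.4, 0.5, -1.9]
gripper_width: 0.0414
gripper_force: 26.0
go [ 0.43  -0.175  0.21 ] rows [ 1.105  0.597 -0.127] -0.098 yaw0 145.1
```

```bash
python3 -m jog '[[0.4,0.2,-0.13,-0.03,0.2],[0.8,0.4,-0.13,-0.06,0.2],[0.99,0.59,-0.13,-0.098,0.2],[0.99,0.59,-0.13,-0.098,0.2],[0.99,0.59,-0.13,-0.098,0.2],[0.99,0.59,-0.13,-0.098,0.2]]'; python3 - <<'E'
from h import *
go((.43,-.175,.1),162.7)
E
```

```text
t: 28.12
ee_pos: [0.4437, -0.1864, 0.2093]
orientation: [0.151, 0.989, -0.0, -0.0]
wrist_force: [-0.6, 0.9, -0.7]
gripper_width: 0.0417
gripper_force: 26.1
go [ 0.43  -0.175  0.1  ] rows [0.109 0.046 0.728] -0.0 yaw0 162.6
```

```bash
python3 -m jog '[[0.09,0.045,0,0,0.2],[0.09,0.045,0.3,0,0.2],[0.09,0.045,0.65,0,0.2],[0.09,0.045,0.7,0,0.2],[0.09,0.045,0.7,0,0.2],[0.09,0.045,0.7,0,0.2]]'; python3 - <<'E'
from h import *
save('wrist','w12')
go((.432,-.175,.049),162.7)
E
```

```text
t: 28.88
ee_pos: [0.4342, -0.1759, 0.1068]
orientation: [0.15, 0.989, -0.0, 0.002]
wrist_force: [-0.4, -0.3, -0.7]
gripper_width: 0.0417
gripper_force: 26.2
go [ 0.432 -0.175  0.049] rows [0.018 0.001 0.385] 0.0 yaw0 162.7
```

View pics/w12.png

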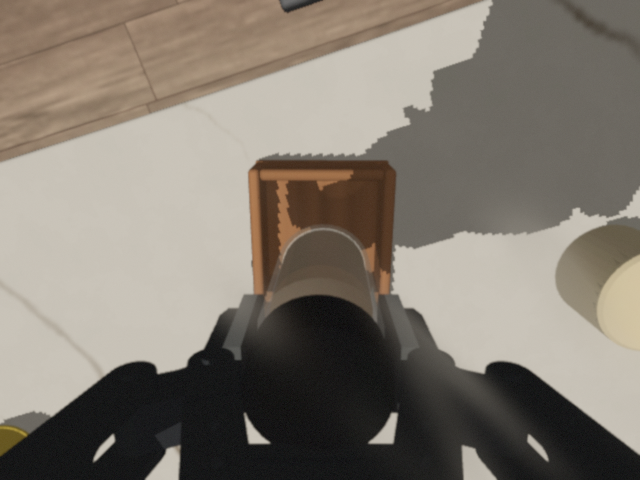

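The jar (321,270) is centred across the near bay (walls at x 250 to 395) and ready to lower.

```bash
python3 -m jog '[[0.02,0,0.15,0,0.2],[0.02,0,0.27,0,0.2],[0.02,0,0.32,0,0.2],[0.02,0,0.35,0,0.2],[0.02,0,0.375,0,0.2],[0.02,0,0.38,0,0.2],[0.02,0,0.38,0,0.2]]'
```

```text
t: 29.8
ee_pos: [0.431, -0.1745, 0.0492]
orientation: [0.15, 0.989, 0.0, 0.001]
wrist_force: [-1.1, 2.1, 7.3]
gripper_width: 0.0412
gripper_force: 25.7
```

```bash
python3 -m jog '[[0,0,0,0,0.4],[0,0,0,0,0.6],[0,0,0,0,0.7],[0,0,0,0,0.7],[0,0,-0.3,0,0.7],[0,0,-0.7,0,0.8],[0,0,-1,0,1],[0,0,-1,0,1],[0,0,-1,0,1]]' && python3 -m jog '[[0,0.5,-0.6,0,1],[0,0.8,-0.8,0,1],[0,0.8,-0.8,0,1],[0,0.8,-0.8,0,1],[0,0.8,-0.8,0,1]]'; python3 - <<'E'
from h import *
p,d,c=save('wrist','w13'); P=cloud(c,d)
def fr(o,a,q): q=np.array(q[:2])/1000-o; u=np.array([np.cos(a),np.sin(a)]); return (q@u*1000).round(1),(q@[-u[1],u[0]]*1000).round(1)
for n,q,z,o,a in [('spA',(.496,-.196),.098,(.463,-.185),-17.4),('spB',(.43,-.175),.098,(.463,-.185),-17.4),('honey',(.43,.142),.09,(.47,.15),12.1),('salt',(.515,.161),.09,(.47,.15),12.1),('candle',(.511,-.015),.045,(.511,-.015),0),('amber',(.518,.282),.072,(.518,.282),0)]:
    m=(np.hypot(P[...,0]-q[0],P[...,1]-q[1])<.04)&(np.abs(P[...,2]-z)<.008)
    if m.sum()<50: print(n,'unseen'); continue
    C=circ(c,biggest(m,3),z); print(n,m.sum(),C,'z',P[m].mean(0)[2].round(4),'long,short off',fr(np.array(o),np.radians(a),C))
save('side','s13')
b=cv2.imread('pics/s13.png')[120:300,200:420]
cv2.imwrite('pics/m13.png',np.hstack([cv2.imread('pics/w13.png')[:360,:400],cv2.resize(b,(400,360))]))
E
```

```text
t: 30.92
ee_pos: [0.4295, -0.1743, 0.1973]
orientation: [0.15, 0.989, 0.0, -0.0]
wrist_force: [0.2, -0.7, -0.7]
gripper_width: 0.0853
gripper_force: 0.0
t: 31.55
ee_pos: [0.4646, -0.0599, 0.3158]
orientation: [0.15, 0.989, -0.0, -0.002]
wrist_force: [-0.3, -0.1, -0.2]
gripper_width: 0.0854
gripper_force: 0.0
spA 1636 [ 495.5 -196.1   44.7] z 0.0975 long,short off (np.float64(34.3), np.float64(-0.9))
spB 1867 [ 428.2 -172.2   43.3] z 0.0977 long,short off (np.float64(-37.0), np.float64(1.8))
honey 5553 [430.2 139.8  67. ] z 0.0891 long,short off (np.float64(-41.1), np.float64(-1.6))
salt 1179 [514.7 157.4  34. ] z 0.0889 long,short off (np.float64(45.3), np.float64(-2.1))
candle 2721 [509.6 -16.5  60.7] z 0.0432 long,short off (np.float64(-1.4), np.float64(-1.5))
amber unseen
```

View pics/m13.png

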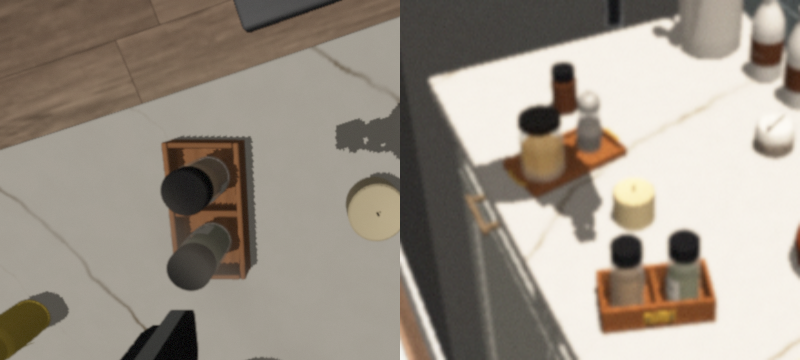

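Both spice jars are upright in their bays. Honey and salt stand in the tray, and the brown jar and candle have not moved.

```bash
python3 -c "
from workcell import job
print(job.hand_in())"
```

```text
the job is handed in; nothing more can be done
None
```

I handed the job in after about 32 s of robot time: the last pictures show a spice jar upright in each caddy bay, the honey jar and salt shaker standing on the tray floor, everything released, and the candle and brown jar apparently untouched (the brown jar checked by eye only); the hand-in returned no verdict.

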